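# Set the model's air valve to half open

## Robot

A 6-joint arm with a two-finger parallel gripper is mounted at the origin on the work surface. World frame = base frame: x ahead of the robot, y to its left, z up, the work surface at z = 0. Lengths are in m, angles in degrees, forces in N, time in s.
With the tool pointing down it reaches from about 0.275 to 0.975 m from the base axis. Payload 8.4 kg.
Tool frame: the origin (TCP) lies midway between the tips of the shut fingers; the grasp point (between the pads) lies robot.tcp_to_grasp behind it (robot.tcp_to_grasp is the distance from the TCP to the grasp point, in m); z points along the fingers, y is the direction in which the jaws open and shut (so a half turn about z gives the same grasp; the last joint's range is limited). The gripper opens to 92 mm and grips with 3 to 60 N. Pads are 20 mm wide; open, the fingers measure 128 mm over their backs; the gripper's body (75 mm by 189 mm) begins 69 mm behind the grasp point.
Start: joints at [74.92, 20.225, 93.587, -0, 66.188, -0.138], TCP at [0.161, 0.604, 0.215] pointing down, gripper open.
Joint ranges: [-150.9, 150.9], [-52.94, 120.26], [3.33, 152.33], [-74.26, 254.26], [0, 154.13], [-172.89, 172.89]. Speed limits (degrees/s): [127.2, 127.2, 159.86, 180, 180, 180].

## Interface

Orientations are given as a 3x3 rotation matrix whose columns are the frame's x, y, z axes.
In Python, from station import robot gives the robot as it stands. The module is installed in compiled form; this text tells all that it offers.
- The arm moves only by the tool move_arm, never from a script. Its argument "increments" is a list of rows, each a list of 5 numbers: the shift along the tool's x, y, z in cm, then the turn about the tool's z in rad, then the opening, from 0 (shut) to 1 (fully open). In form: [[x, y, z, turn, claw], ...]. A call has exactly 5 rows; each row is the pose to reach, as a shift and turn from the pose commanded when the call began, along the tool's axes at that moment; what a row does not reach only later rows make up. A row lasts 1/8 s, in which the tool goes at most 62.5 mm and 10.7 degrees, less where a joint would pass 70% of its speed; a pose out of reach is approached as far as the arm can. A call with a gripper value outside its range is refused whole. The fingers move at their own pace and stop on an object; the grip force is fixed at half the most. Time passes only in rows, so rows that repeat a pose let the fingers close, or fill a call up. It gives the time, the measured TCP pose, the force and the opening at its end, in the units of the state.
- robot.get_state(): the state, without advancing time (a new reading comes with each control period).
- robot.read_camera(name): name is "scene" or "top" or "wrist"; returns a dict with "img" (420x560x3 uint8, blue, green, red), "vertical_fov" (degrees; the focal length in pixels is half the picture's height over the tangent of half this angle, whatever the lens; pixels are square), "cx", "cy" (the principal point, pixels), "T" (4x4, takes a point from camera to world coordinates); the wrist camera has in their place "mount" (4x4, takes a point from camera to tool coordinates, whose origin is the TCP and whose axes are the flange's). Camera axes: x right, y up, looking along -z (the intrinsics and any distortion apply to the point x, -y, -z); pixel columns grow to the right and rows downward; lengths in m; the calibration is good to about 2 mm. The wrist camera is an equidistant fisheye: a pixel r from the principal point sees the ray r / f radians off the axis. A picture is of the moment at which its call begins: read the wrist's pose just before it. There is no depth.
- robot.hand_in(): hands the job in, once; it reports no verdict.
The state is a dict: "t": time; "joint_positions": joint angles; "joint_vel": joint speeds; "tau": joint torques, N m; "ee_pos": TCP position; "orientation": TCP orientation; "wrist_force": force on the tool from outside, world axes, zero at the start; "moment": the same for the moment, N m; "opening": finger opening in m.
Only numpy, scipy, OpenCV 4.12 (cv2) and the standard library are available. Lean on these libraries where they do the work, as an engineer would, in place of code of your own. Each camera call takes 0.05 s, during which the arm holds its last target. There are 200 camera calls.

## Task

The pneumatic model needs a gentle air supply: find the ball valve that has the round pressure gauge on its pipe and turn its wing handle to half open, 45 degrees from closed. Closed is the handle square across the pipe, and it opens anticlockwise seen from above, so half open is the diagonal in between. Leave the other valve, which has no gauge, as it is.

Things in the scene. Friction and masses are not known exactly. Their poses are not given: they have to be found in the camera images.
- gauge_valve (a joint): opening angle in rad of the handle on the valve with the gauge: 0 closed (handle square across the pipe), growing anticlockwise seen from above to 1.571 fully open (handle along the pipe), with stops at both ends; starts between 0 and 0.35. Stiff enough to stay where it is left; about 0.06 N m turns it.
- gauge_handle (a point): centre of the wing handle of the valve with the gauge, on its vertical turning axis, 95 mm above the table. The handle is an aluminium upright bar 74 mm long (this point's y axis, which turns with the handle), 12 mm thick (its x axis) and 28 mm tall, from 81 to 109 mm above the table; below it there is only a thin stem 13 mm across (18 mm across below 70 mm) down to the brass valve body, whose top is 64 mm above the table.
- gauge_unit: the fixed valve unit with the gauge; origin on the table under the handle's axis; its x axis runs along the steel pipe towards the gauge. Base plate 200 by 60 mm (x from -75 to 125 mm), pipe 18 mm thick with its centre 45 mm above the table, brass valve body 38 mm thick under the handle; the round, white-faced gauge, 52 mm across, lies face up at x = 108 mm, its top 73 mm above the table.
- plain_handle_end (a point): one end of the wing handle of the other valve, 35 mm from its turning axis and 95 mm above the table (y axis outwards along the handle). That valve, on a fixed unit of the same make, has the same handle, standing at any angle, but no gauge on its pipe: leave it alone.
Mind the look-alikes: they are no part of the job. What is shaped like the gauge_unit but blue is not meant.

How it is judged (in metres and radians):
At the end, for the whole second after the job is handed in: the handle of the valve with the gauge stands still at 45 degrees open, within 10 degrees either way, and the other valve's handle is where it was (its end within 8 mm) (value of joint gauge_valve between 0.6 and 0.97 rad and velocity of joint gauge_valve between -0.05 and 0.05 rad/s and distance of plain_handle_end from where it was at the start of the episode below 0.008 m); the robot touches nothing.
It fails at once if the other valve's handle is turned (its end moves more than 8 mm) (distance of plain_handle_end from where it was at the start of the episode above 0.008 m).
It also fails if it takes over 32 s, if anything falls off the work surface, if the arm or the gripper's body presses on something with over 40 N, if the wrist force passes 120 N, or if a joint passes its speed limit or range.

## Working session

There is one attempt and no reset: what is moved stays moved. The work goes in short steps, Python scripts to look and compute and a tool call to move; the robot and the scene stay as the last step left them, time stands still between calls to the robot, and variables do not carry over. Pictures are saved under pics/ and viewed, about 8 in all and at most 12, crops included, and the job is handed in when it is done.

Besides the shell and the picture viewer there is one more tool, called after "Emit:" as name([rows], argument=value, ...), one row to a line, values as JSON. move_arm: Moves the arm, as the interface text tells. Its arguments: {"type":"object","properties":{"increments":{"type":"array","items":{"type":"array","items":{"type":"number"}}}},"required":["increments"]}

```bash
mkdir -p pics; cat > h.py <<'E'
import numpy as np, cv2
from station import robot
def ray(c,u,v):
    f=210/np.tan(np.radians(c["vertical_fov"]/2)); T=np.array(c["T"])
    d=T[:3,:3]@np.array([(u-c["cx"])/f,-(v-c["cy"])/f,-1]); return T[:3,3],d
def onz(c,u,v,z):
    o,d=ray(c,u,v); return o+d*(z-o[2])/d[2]
E
python3 - <<'E'
from h import *
import pickle
s=robot.get_state();print(s["t"],s["ee_pos"],s["orientation"],s["opening"],robot.tcp_to_grasp)
cs={n:robot.read_camera(n) for n in("top","scene")}
pickle.dump(cs,open("c0.pkl","wb"))
for n,c in cs.items():
    cv2.imwrite(f"pics/{n}0.png",cv2.resize(c["img"],None,fx=1.4,fy=1.4)); print(n,{k:v for k,v in c.items() if k!="img"})
E
```

```text
0.0 [0.16102723 0.60339707 0.21386136] [[-9.66177392e-01  2.57878101e-01 -3.63029640e-04]
 [ 2.57878356e-01  9.66176475e-01 -1.33134958e-03]
 [ 7.42479725e-06 -1.37993735e-03 -9.99999048e-01]] 0.09198100186057792 0.0187
top {'vertical_fov': 47.89163833431992, 'cx': 276.7795122778231, 'cy': 208.24881171929698, 'T': array([[-0.0096919 ,  0.98603517, -0.16625493,  0.25482456],
       [-0.9998548 , -0.00722561,  0.01543289,  0.03424974],
       [ 0.01401608,  0.16638036,  0.98596203,  1.20551804],
       [ 0.        ,  0.        ,  0.        ,  1.        ]])}
scene {'vertical_fov': 47.54958457544227, 'cx': 278.94360315638227, 'cy': 209.10645646208206, 'T': array([[ 0.22704357, -0.73075207,  0.64377995,  1.07338951],
       [ 0.97381005,  0.17852777, -0.14078999, -0.11709562],
       [-0.01205002,  0.65888485,  0.7521473 ,  0.8190535 ],
       [ 0.        ,  0.        ,  0.        ,  1.        ]])}
```

View pics/top0.png

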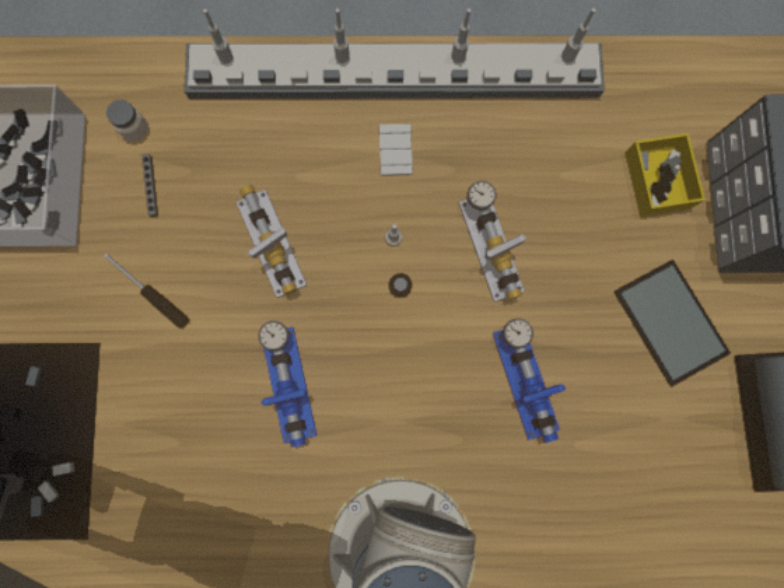

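View pics/scene0.png

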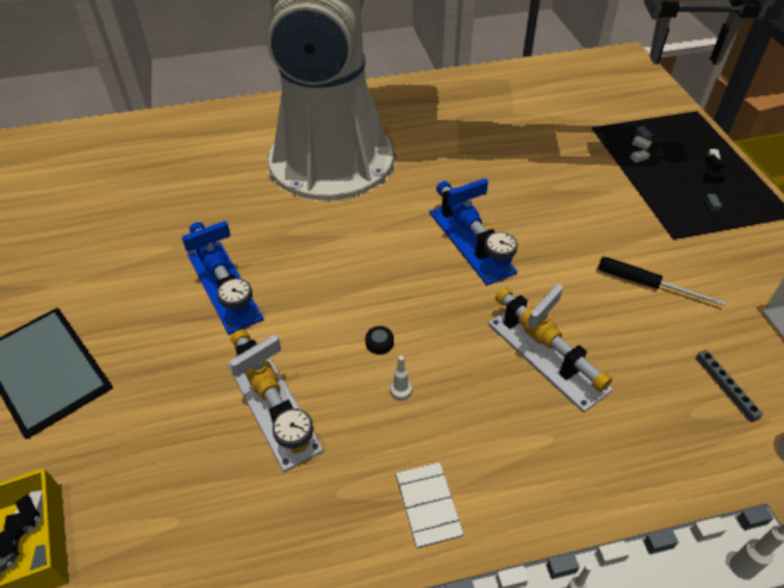

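The target is the silver unit with the gauge. In the top view its gauge is at (481,195) and its handle runs from about (488,256) to (525,238). In the scene view the handle is at about (255,356). I'll magnify both.

```bash
python3 - <<'E'
from h import *
import pickle
cs=pickle.load(open("c0.pkl","rb"))
a=cs["top"]["img"][120:220,320:385]; b=cs["scene"]["img"][230:335,155:235]
r=lambda i:cv2.resize(i,(390,600),interpolation=cv2.INTER_CUBIC) 
a=cv2.resize(a,None,fx=6,fy=6,interpolation=cv2.INTER_CUBIC);b=cv2.resize(b,None,fx=5,fy=5,interpolation=cv2.INTER_CUBIC)
o=np.zeros((600,800,3),np.uint8);o[:600,:390]=a;o[:525,400:800]=b
cv2.imwrite("pics/z.png",o)
c=cs["top"]
g=onz(c,481/1.4,195/1.4,.073);h=onz(c,506/1.4,246/1.4,.109)
print(g,h,np.linalg.norm((g-h)[:2]))
E
```

```text
[ 0.61909363 -0.15186112  0.073     ] [ 0.516951   -0.18563362  0.109     ] 0.10758112109461844
```

View pics/z.png

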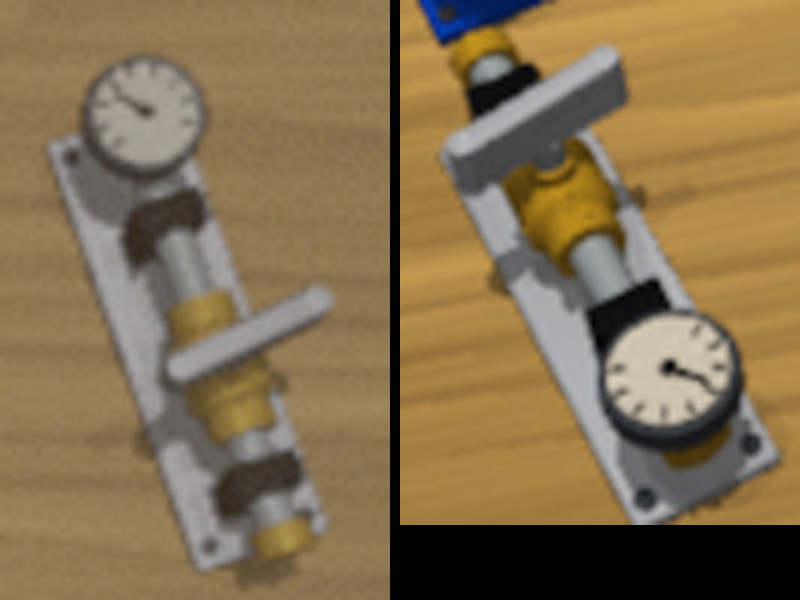

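The left crop (top view) shows the handle's top from (170,368) to (330,298) and the gauge at (144,116). The right crop (scene view) shows the handle's top from (452,152) to (612,56) and the gauge at (669,368).

```bash
python3 - <<'E'
from h import *
import pickle
cs=pickle.load(open("c0.pkl","rb"))
t=lambda u,v,z:onz(cs["top"],320+(u-2.5)/6,120+(v-2.5)/6,z)
s=lambda u,v,z:onz(cs["scene"],155+(u-402)/5,230+(v-2)/5,z)
for f,p in((t,[(170,368),(330,298),(144,116)]),(s,[(452,152),(612,56),(669,368)])):
    L,R=f(*p[0],.109),f(*p[1],.109);g=f(*p[2],.073);c=(L+R)/2
    d=L-R; e=g-c
    print(c,g,"len",np.linalg.norm(d),"dist",np.hypot(*e[:2]),"handle deg",np.degrees(np.arctan2(d[1],d[0])),"pipe",np.degrees(np.arctan2(e[1],e[0])))
q=robot.get_state();M=q["orientation"];print(np.degrees(np.arctan2(M[1,1],M[0,1])))
E
```

```text
[ 0.51853359 -0.18534927  0.109     ] [ 0.62005099 -0.15192273  0.073     ] len 0.07077355448551438 dist 0.10687897715378912 handle deg 113.44767916779918 pipe 18.225112410354107
[ 0.52118591 -0.18239799  0.109     ] [ 0.62161487 -0.14976716  0.073     ] len 0.0687239875270442 dist 0.10559709094532045 handle deg -64.0233872277614 pipe 17.999732628404086
75.05668892870783
```

Both views agree. The handle's axis is at about (0.520, -0.184), the pipe points at 18°, and the handle is about 7° open. The target handle direction is 153°. I'll move above it and turn the jaws square to the handle.

Emit:
move_arm([
  [-3.7,-4.5,0,0,0.6],
  [-7.3,-8.9,0,0,0.6],
  [-11,-13.4,0,0,0.6],
  [-14.7,-17.8,0,0,0.6],
  [-18.3,-22.3,0,0,0.6],
])

```text
t: 0.72
ee_pos: [0.2808, 0.3394, 0.2144]
orientation: [[-0.966, 0.257, 0.0], [0.257, 0.966, -0.0], [-0.0, -0.0, -1.0]]
wrist_force: [0.7, 1.1, 0.7]
opening: 0.0554
```

Emit:
move_arm([
  [-3.7,-4.5,0,0,0.6],
  [-7.3,-8.9,0,0,0.6],
  [-11,-13.4,0,0,0.6],
  [-14.7,-17.8,0,0,0.6],
  [-18.3,-22.3,0,0,0.6],
])

```text
t: 1.35
ee_pos: [0.4002, 0.0768, 0.2147]
orientation: [[-0.966, 0.258, 0.0], [0.258, 0.966, 0.0], [-0.0, 0.0, -1.0]]
wrist_force: [1.8, 0.7, 0.6]
opening: 0.0555
```

Emit:
move_arm([
  [-3.7,-4.5,0,0.18,0.6],
  [-7.3,-8.9,0,0.35,0.6],
  [-11,-13.4,0,0.53,0.6],
  [-14.7,-17.8,0,0.7,0.6],
  [-18.3,-22.3,0,0.88,0.6],
])

```text
t: 1.98
ee_pos: [0.5195, -0.186, 0.2144]
orientation: [[-0.411, 0.912, -0.0], [0.912, 0.411, 0.0], [0.0, -0.0, -1.0]]
wrist_force: [0.6, 0.9, 0.6]
opening: 0.0552
```

```bash
python3 - <<'E'
from h import *
s=robot.get_state();M=s["orientation"];print(s["t"],s["ee_pos"],np.degrees(np.arctan2(M[1,1],M[0,1])),s["joint_positions"],s["opening"],s["wrist_force"])
c=robot.read_camera("wrist");print({k:v for k,v in c.items() if k!="img"})
# predict pixel of handle centre/ends
def pix(P):
    m=np.array(c["mount"]);p=np.linalg.inv(m)@np.append(M.T@(P-s["ee_pos"]),1)
    x,y,z=p[0],-p[1],-p[2];f=210/np.tan(np.radians(c["vertical_fov"]/2));r=np.hypot(x,y);th=np.arctan2(r,z);return c["cx"]+f*th*x/r,c["cy"]+f*th*y/r
a=np.radians(114.5);d=np.array([np.cos(a),np.sin(a),0])*.037;C=np.array([.520,-.184,.109])
for P in(C,C+d,C-d):print(pix(P))
cv2.imwrite("pics/w1.png",cv2.resize(c["img"],None,fx=1.4,fy=1.4))
E
```

```text
1.975 [ 0.51948128 -0.18599047  0.21435624] 24.281074288923325 [-1.98613069e+01  1.37513449e+01  1.02632121e+02  1.13073083e-02
  6.36307853e+01 -4.41474042e+01] 0.055182021787653815 [0.6226407  0.915863   0.57852275]
{'vertical_fov': 65.70646984690485, 'cx': 282.03464937424144, 'cy': 209.80292509324252, 'mount': array([[ 2.46461110e-04,  9.58822681e-01,  2.84005293e-01,
         8.15747879e-02],
       [ 9.99999840e-01, -9.17256193e-05, -5.58132086e-04,
        -1.03287384e-03],
       [-5.09099141e-04,  2.84005385e-01, -9.58822550e-01,
        -1.69485378e-01],
       [ 0.00000000e+00,  0.00000000e+00,  0.00000000e+00,
         1.00000000e+00]])}
(np.float64(284.50027958333465), np.float64(208.27442143642702))
(np.float64(284.4240542654849), np.float64(166.6316322862232))
(np.float64(284.5469692685743), np.float64(247.0445204708355))
```

View pics/w1.png

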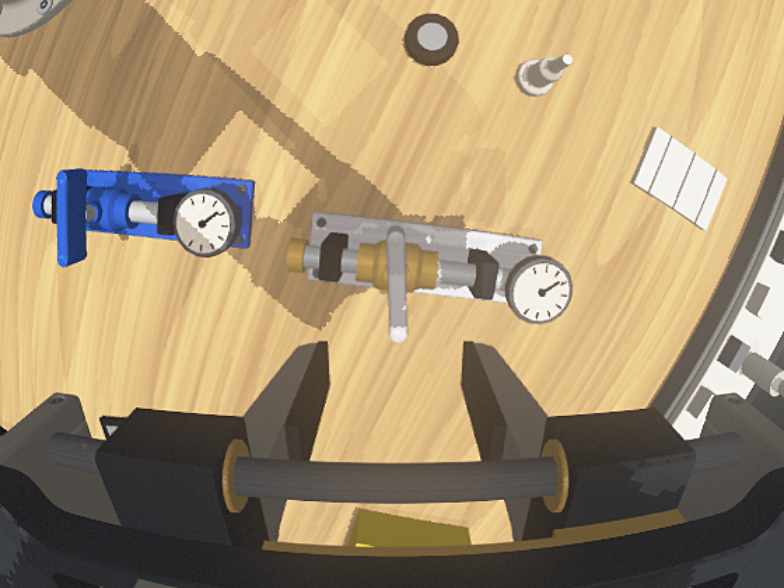

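In the wrist picture the handle's top runs from (397,228) to (399,338), between the finger tips and square to them within 1°. It lies about 4 mm further along tool +x than estimated. I'll descend and close.

Emit:
move_arm([
  [0.4,0,3,0,0.6],
  [0.4,0,6.5,0,0.6],
  [0.4,0,10,0,0.6],
  [0.4,0,12.5,0,0.6],
  [0.4,0,13.5,0,0.6],
])

```text
t: 2.65
ee_pos: [0.5163, -0.18, 0.078]
orientation: [[-0.417, 0.909, -0.003], [0.909, 0.417, 0.001], [0.002, -0.002, -1.0]]
wrist_force: [-0.5, 0.9, 0.3]
opening: 0.0552
```

Emit:
move_arm([
  [0,0,0,0,0.4],
  [0,0,0,0,0.2],
  [0,0,0,0,0],
  [0,0,0,0,0],
  [0,0,0,0,0],
])

```text
t: 3.28
ee_pos: [0.5181, -0.1804, 0.0801]
orientation: [[-0.417, 0.909, 0.001], [0.909, 0.417, -0.0], [-0.001, 0.001, -1.0]]
wrist_force: [1.4, 1.6, 2.4]
opening: 0.0119
```

Gripped at 11.9 mm with low forces. Now I'll turn it anticlockwise, which is negative about tool z.

Emit:
move_arm([
  [0,0,0,-0.08,0],
  [0,0,0,-0.16,0],
  [0,0,0,-0.24,0],
  [0,0,0,-0.3,0],
  [0,0,0,-0.34,0],
])

```text
t: 3.9
ee_pos: [0.5172, -0.181, 0.0801]
orientation: [[-0.697, 0.717, -0.0], [0.717, 0.697, -0.001], [-0.0, -0.001, -1.0]]
wrist_force: [-2.8, -2.6, 5.4]
opening: 0.0122
```

Emit:
move_arm([
  [0,0,0,-0.08,0],
  [0,0,0,-0.16,0],
  [0,0,0,-0.24,0],
  [0,0,0,-0.34,0],
  [0,0,0,-0.34,0],
])

```text
t: 4.53
ee_pos: [0.5164, -0.1819, 0.0801]
orientation: [[-0.897, 0.443, -0.002], [0.443, 0.897, -0.002], [0.0, -0.003, -1.0]]
wrist_force: [-5.9, -8.4, 7.1]
opening: 0.0119
```

The handle direction is now about 153.7°. I'll release and rise.

Emit:
move_arm([
  [0,0,0,0,0.3],
  [0,0,0,0,0.6],
  [0,0,0,0,0.6],
  [0,0,0,0,0.6],
  [0,0,-1,0,0.6],
])

```text
t: 5.15
ee_pos: [0.5169, -0.1801, 0.0893]
orientation: [[-0.896, 0.445, -0.001], [0.445, 0.896, 0.001], [0.002, -0.0, -1.0]]
wrist_force: [-0.5, -1.5, 0.1]
opening: 0.0552
```

Emit:
move_arm([
  [0,0,-3,0,0.6],
  [0,0,-6,0,0.6],
  [0,0,-9,0,0.6],
  [0,0,-12,0,0.6],
  [0,0,-12,0,0.6],
])

```text
t: 5.78
ee_pos: [0.5189, -0.1809, 0.2124]
orientation: [[-0.896, 0.445, 0.005], [0.445, 0.896, -0.002], [-0.005, 0.001, -1.0]]
wrist_force: [-0.8, 0.0, 0.3]
opening: 0.0553
```

```bash
python3 - <<'E'
from h import *
s=robot.get_state();M=s["orientation"];print(s["t"],s["ee_pos"],np.degrees(np.arctan2(M[1,1],M[0,1])),s["opening"],s["wrist_force"])
c=robot.read_camera("wrist")
cv2.imwrite("pics/w2.png",cv2.resize(c["img"],None,fx=1.4,fy=1.4))
E
```

```text
5.775 [ 0.51893158 -0.18092181  0.21243791] 63.60062338643935 0.055324679222609 [-0.77890477  0.01868404  0.29960612]
```

View pics/w2.png

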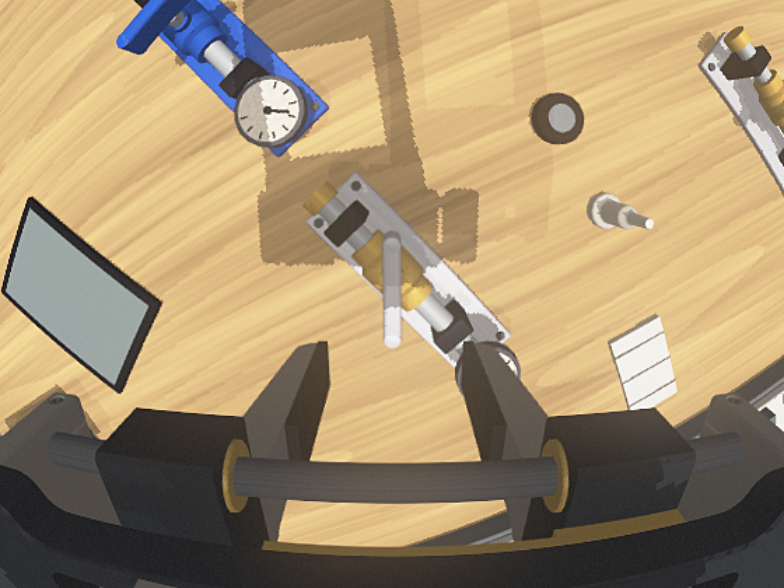

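The handle at (391,236)–(392,342) lies along the tool's x axis. The plate edge from (357,174) to (510,333) is at 46° to the picture's horizontal, so the handle is diagonal to the pipe at about 45°. The gripper is clear.

```bash
python3 -c "
from station import robot
print(robot.hand_in())"
```

```text
the job is handed in; nothing more can be done
None
```

I turned the handle of the silver valve with the gauge to about 45° open and handed the job in at roughly 6 s of the 32 s allowed. I gripped the handle, turned it anticlockwise by about 39°, released it and rose to about 0.21 m.

- **Final angle:** the handle stands at about 153.6°, taken from the released gripper's heading and the picture. With the pipe at 18° that is about 45.5° open. In the last wrist picture the base plate's edge gives about 44–46°. Both are well within the 10° tolerance.
- **Other valve and forces:** the gripper never went down near the plain valve or the blue look-alikes, though I did not measure the plain handle again afterwards. The wrist force readings stayed under about 13 N and were near zero after release.
- **Disagreement:** the camera views differed by 3–5 mm on where the handle's centre is. The low forces while turning showed this did not matter.

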